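# Hang the refilled soap bottle in its holder and prime the pump

## Task

The square soap bottle standing on the worktop has been refilled: slide its neck into the free fork of the sink holder, between collar and shoulder, and let it down so that it hangs upright by its collar behind the upturned tips, spout to the front over the drip dish, and let go. Then prime it by pressing its pump head all the way down to the stop and letting it rise again. Keep the bottle upright, do not work the pump before the bottle hangs, and do not shift the round bottle or the other things standing about.

Things in the scene. Friction and masses are not known exactly. Their poses are not given: they have to be found in the camera images.
- soap_bottle: the refilled bottle: square, amber, black pump, loose on the worktop, 0.25 kg. Origin: centre of its underside, z up, spout along its -x. Body 52 x 52 (sides along x and y) up to z 84, shoulder narrowing to z 113; bare neck 26 dia, z 113 to 140; collar flange 38 dia, z 140 to 145; closure 32 dia to z 160; pump head 34 dia, z 175 to 197 when up; spout at z 188, 10 thick, reaching 53 from the axis
- collar (a point): point on the soap bottle's axis at the underside of its collar flange (z 140 of the bottle)
- pump (a joint): travel of the soap bottle's pump head in m: 0 up, 0.014 down on its stop; spring, 4 N to start and 10 N at the stop
- pump_top (a point): centre of the flat top of the soap bottle's pump head (z 197 of the bottle when up); moves with the head
- spout_tip (a point): under the tip of the soap bottle's spout, 48 from the bottle's axis
- holder: dark steel sink holder with a bamboo shelf, fixed. Origin: underside, midway below its two neck forks; x to its back, so bottles go in from its -x side; z up. Tray 160 (x) x 250 (y), floor 5 thick, rim 11. Fork seats at x 0, y +75 and -75. Back strip at x 64, posts 12 dia at x 72, y +-112. Shelf x -15 to 80, y +-125, underside z 330, rail to z 363. A bottle hangs with its underside at z 23
- place_near (a point): seat of the fork at the holder's y +75, on the slot's axis at the top face (z 163) of the fork plate; axes as the holder's. Each fork: plate 74 wide and 5 thick, open-fronted slot 30 wide from x -28 to 15, tine tips from x -28 to -21 turned up by 5 (to z 168)
- place_far (a point): seat of the fork at the holder's y -75, otherwise the same as place_near
- round_bottle: the other bottle, hanging loose in the occupied fork: round amber body 56 dia x 85 high, with the same neck, collar, pump and spout sizes as the soap bottle; origin centre of its underside, spout to -x. Leave it hanging
- drip_dish: white dish, 60 dia x 10 high, fixed on the holder's tray under the free fork's spout; its origin lies on the tray floor straight below the free fork's seat, the dish's centre is 45 from it along -x
- tin: shallow food tin, 86 dia x 40 high mm, loose bystander on the worktop; origin: centre of its underside, z up
- spice_jar: small spice jar with black cap, 40 dia x 105 high mm, loose bystander on the worktop; origin: centre of its underside, z up
- food_jar: jar with yellow lid, 64 dia x 100 high mm, loose bystander on the worktop; origin: centre of its underside, z up
- tall_glass: tall drinking glass, 69 dia x 133 high mm, loose bystander on the worktop; origin: centre of its underside, z up
- mill: wooden pepper mill, 58 dia x 150 high mm, loose bystander on the worktop; origin: centre of its underside, z up
- lemon: lemon lying on its side, 83 x 58 x 58 mm, loose bystander on the worktop; origin: centre of its underside, z up
- teaspoon: steel teaspoon lying flat, 130 x 26 x 11 mm, loose bystander on the worktop; origin: centre of its underside, z up

How it is judged:
On the way, in this order (a step that is already met when the one before it is completed fails the run):
1. the soap bottle hangs by its collar in the free fork, spout to the front, upright and let go, its pump still up (((horizontal distance between collar and place_near below 0.006 m and z of collar in the frame of place_near between -0.004 and 0.004 m) or (horizontal distance between collar and place_far below 0.006 m and z of collar in the frame of place_far between -0.004 and 0.004 m)) and angle between soap_bottle's own z axis and vertical below 0.1 rad and x of spout_tip in the frame of holder below -0.036 m and contact force between the fingers and soap_bottle below 0.1 N and value of joint pump below 0.003 m), for 0.3 s.
2. the pump head is pressed down to its stop while the bottle hangs (((horizontal distance between collar and place_near below 0.008 m and z of collar in the frame of place_near between -0.004 and 0.006 m) or (horizontal distance between collar and place_far below 0.008 m and z of collar in the frame of place_far between -0.004 and 0.006 m)) and value of joint pump above 0.0125 m), for 0.1 s.
At the end, for the whole second after the job is handed in: The soap bottle hangs in the free fork: collar within 6 mm of the seat sideways and 4 mm in height, upright within 0.1 rad, spout tip at least 36 mm in front of the seats, pump up again (under 2 mm down), at rest; the round bottle still hangs (((horizontal distance between collar and place_near below 0.006 m and z of collar in the frame of place_near between -0.004 and 0.004 m) or (horizontal distance between collar and place_far below 0.006 m and z of collar in the frame of place_far between -0.004 and 0.004 m)) and angle between soap_bottle's own z axis and vertical below 0.1 rad and x of spout_tip in the frame of holder below -0.036 m and value of joint pump below 0.002 m and linear speed of soap_bottle below 0.02 m/s and z of round_bottle in the frame of holder above 0.019 m); the robot touches nothing.
It fails at once if the pump is worked before the bottle hangs (value of joint pump above 0.008 m and not ((horizontal distance between collar and place_near below 0.012 m and z of collar in the frame of place_near between -0.004 and 0.012 m) or (horizontal distance between collar and place_far below 0.012 m and z of collar in the frame of place_far between -0.004 and 0.012 m))).
It fails at once if the soap bottle is tipped more than 30 degrees (angle between soap_bottle's own z axis and vertical above 0.52 rad).
It fails at once if the round bottle is shifted more than 15 mm (distance of round_bottle from where it was at the start of the episode above 0.015 m).
It fails at once if another thing standing about is shifted more than 25 mm (distance of any of tin, spice_jar, food_jar, tall_glass, mill, lemon, teaspoon from where it was at the start of the episode above 0.025 m).
It also fails if it takes over 58 s, if anything falls off the work surface, if the arm or the gripper's body presses on something with over 40 N, if the wrist force passes 120 N, or if a joint passes its speed limit or range.

## Robot

A 6-joint arm with a two-finger parallel gripper is mounted at the origin on a cart in front of the work surface, level with it; the furniture and walls round the work are solid. World frame = base frame: x ahead of the robot, y to its left, z up, the work surface at z = 0. Lengths are in m, angles in rad, forces in N, time in s.
With the tool pointing down it reaches from about 0.3 to 0.75 m from the base axis. Payload 8.5 kg.
Tool frame: the origin (TCP) lies where the fingers leave the gripper's body, on its centre line; the fingertips stand 73 mm ahead of it and the grasp point (between the pads) lies 54 mm ahead of it; z points along the fingers, y is the line along which they close (so a half turn about z gives the same grasp; the last joint's range is limited). The gripper opens to 85 mm and grips with 20 to 120 N. Pads are 22 mm wide; open, the fingers measure 114 mm over their backs; the gripper's body (76 mm by 85 mm) begins 54 mm behind the grasp point. The pads swing forward as they close: fully open they stand 13 mm farther back than shut.
Start: joints at [-1.488, 0.381, 1.297, -0, 1.464, -0.215], TCP at [0.161, -0.526, 0.304] pointing down, gripper open.
Joint ranges: [-3.11, 3.11], [-0.89, 2.33], [0.22, 2.48], [-1.42, 4.56], [0.17, 2.85], [-2.88, 2.88]. Speed limits (rad/s): [2.39, 2.39, 3.14, 3.14, 3.14, 3.14].

## Interface

Orientations are given as a 3x3 rotation matrix whose columns are the frame's x, y, z axes.
In Python, from station import arm gives the robot as it stands.
- The arm moves only by the tool servo_tool, never from a script. Its argument "increments" is a list of rows, each a list of 3 entries, a list of its own where there are three numbers: the shift along the tool's x, y, z in m, then the turn, a rotation vector about the tool's x, y, z in rad, then the finger opening in m, from 0 to 0.0854. In form: [[[dx, dy, dz], [ax, ay, az], hand], ...]. A call has exactly 5 rows; each row is the pose to reach, as a shift and turn from the pose commanded when the call began, along the tool's axes at that moment; what a row does not reach only later rows make up. A row lasts 1/10 s, in which the tool goes at most 50 mm and 8.59 degrees, less where a joint would pass 70% of its speed; a pose out of reach is approached as far as the arm can. A call with a gripper value outside its range is refused whole. The fingers move at their own pace and stop on an object; "grip_force" is the grip in N (left out, the last holds). Time passes only in rows, so rows that repeat a pose let the fingers close, or fill a call up. It gives the time, the measured TCP pose, the force, the opening and the grip force at its end, in the units of the state.
- arm.read_state(): the state, without advancing time (a new reading comes with each control period).
- arm.get_image(name): name is "side" or "top" or "wrist"; returns a dict with "frame" (480x640x3 uint8, red, green, blue), "depth" (480x640 float32, m along the optical axis (not along the pixel's ray), 0 where there is no reading), "fx", "fy", "cx", "cy" (pixels), "cam_to_world" (4x4, takes a point from camera to world coordinates); the wrist camera has in their place "mount" (4x4, takes a point from camera to tool coordinates, whose origin is the TCP and whose axes are the flange's). Camera axes: x right, y down, z forward; pixel columns grow to the right and rows downward; lengths in m; the calibration is good to about 2 mm. A picture is of the moment at which its call begins: read the wrist's pose just before it.
- arm.finish_job(): hands the job in; it is judged then, once.
Trained networks look in the newest picture that a camera, given by its name, has taken for a name from the list of things; names that differ only in an ending like _2 or _b are one class to them, and where a whole thing is asked for, a point or a joint stands for the part that bears it (a point fixed in the world has none). Each returns a list of dicts, best first, with "p" (0 to 1); they miss things now and then, are a little off and sometimes report something else, mostly with a low value. They report only what shows in the picture. A call takes as long as a camera call.
- arm.outline_of(name, camera): "mask" (480x640 bool, what is visible of it) and "rect" ([left, top, right, bottom] in pixels, round what is visible of it).
The state is a dict: "t": time; "joint_positions": joint angles; "qvel": joint speeds; "tau": joint torques, N m; "tool_pos": TCP position; "ee_rot": TCP orientation; "force": force on the tool from outside, world axes, zero at the start; "wrist_torque": the same for the moment, N m; "grip_width": opening from 0.0 (shut) to 1.0 (fully open); "grasp_force": force on a finger pad.
Only numpy, scipy, OpenCV 4.12 (cv2) and the standard library are available. Lean on these libraries where they do the work, as an engineer would, in place of code of your own. Each camera call takes 0.05 s, during which the arm holds its last target. There are 200 camera calls.

## Working session

There is one attempt and no reset: what is moved stays moved. The work goes in short steps, Python scripts to look and compute and a tool call to move; the robot and the scene stay as the last step left them, time stands still between calls to the robot, and variables do not carry over. Pictures are saved under pics/ and viewed, at most 10 in all, crops included, and the job is handed in when it is done.

Besides the shell and the picture viewer there is one more tool, called after ">>>" as name(argument=value, ...), one argument or row to a line, values as JSON. servo_tool: Moves the arm, as the interface text tells. Its arguments: {"type":"object","properties":{"increments":{"type":"array","items":{"type":"array"}},"grip_force":{"type":"number"}},"required":["increments"]}

```bash
mkdir -p pics; cat > h.py <<'E'
import numpy as np, cv2
from station import arm
def cloud(im,T=None):
    d=im["depth"]; v,u=np.indices(d.shape)
    P=np.stack([(u-im["cx"])/im["fx"]*d,(v-im["cy"])/im["fy"]*d,d],-1)
    T=im["cam_to_world"] if T is None else T
    return P@T[:3,:3].T+T[:3,3]
def wristT(im,s):
    T=np.eye(4);T[:3,:3]=s["ee_rot"];T[:3,3]=s["tool_pos"];return T@im["mount"]
E
python3 - <<'E'
from h import *
s=arm.read_state();print(s["t"],np.round(s["tool_pos"],3),np.round(s["ee_rot"],3).tolist())
for c in ("side","top"):
    im=arm.get_image(c);P=cloud(im);np.savez("%s.npz"%c,P=P,f=im["frame"],K=[im[k] for k in("fx","fy","cx","cy")],T=im["cam_to_world"])
    f=im["frame"][:,:,::-1].copy()
    print(c,np.round(im["cam_to_world"],3).tolist(),im["fx"])
    for n in "soap_bottle holder round_bottle drip_dish tin spice_jar food_jar tall_glass mill lemon teaspoon".split():
        for r in arm.outline_of(n,c)[:2]:
            if r["p"]<.3: continue
            m=r["mask"]&(im["depth"]>0);q=P[m]
            if len(q)==0: continue
            print(n,round(r["p"],2),np.round(r["rect"]).tolist(),np.round(np.median(q,0),3),np.round(np.percentile(q,2,axis=0),3),np.round(np.percentile(q,98,axis=0),3))
            x=[int(a) for a in r["rect"]];cv2.putText(f,n,(x[0],x[1]),0,.4,(0,0,255),1)
    cv2.imwrite("pics/%s0.png"%c,f)
E
```

```text
0.0 [ 0.161 -0.526  0.303] [[0.956, 0.293, -0.0], [0.293, -0.956, 0.001], [0.0, -0.001, -1.0]]
side [[0.989, -0.12, 0.085, 0.497], [-0.147, -0.807, 0.572, -0.449], [0.0, -0.578, -0.816, 1.147], [0.0, 0.0, 0.0, 1.0]] 563.7273445909101
soap_bottle 0.97 [286.0, 328.0, 316.0, 388.0] [ 0.525 -0.009  0.094] [ 0.501 -0.039  0.01 ] [0.55  0.023 0.198]
holder 0.61 [231.0, 128.0, 366.0, 304.0] [0.564 0.301 0.165] [0.45  0.201 0.   ] [0.692 0.358 0.396]
round_bottle 0.67 [322.0, 198.0, 346.0, 261.0] [0.644 0.268 0.115] [0.62  0.239 0.011] [0.671 0.297 0.22 ]
drip_dish 0.58 [266.0, 276.0, 292.0, 297.0] [0.501 0.228 0.011] [0.476 0.199 0.005] [0.526 0.252 0.016]
drip_dish 0.43 [325.0, 199.0, 349.0, 264.0] [0.644 0.268 0.115] [0.62  0.239 0.027] [0.67  0.293 0.22 ]
tin 0.65 [301.0, 300.0, 344.0, 340.0] [0.587 0.108 0.036] [0.55  0.073 0.004] [0.624 0.155 0.041]
spice_jar 0.57 [356.0, 334.0, 378.0, 368.0] [0.66  0.005 0.091] [ 0.644 -0.003  0.004] [0.68  0.034 0.107]
food_jar 0.87 [232.0, 178.0, 259.0, 217.0] [0.436 0.454 0.069] [0.421 0.444 0.008] [0.479 0.483 0.101]
tall_glass 0.62 [244.0, 128.0,
[... 1168 characters left out ...]
0, 454.0, 287.0] [0.648 0.021 0.083] [ 0.641 -0.     0.003] [0.68  0.039 0.108]
food_jar 0.92 [177.0, 292.0, 214.0, 340.0] [0.437 0.467 0.097] [0.417 0.445 0.006] [0.474 0.503 0.102]
tall_glass 0.74 [437.0, 294.0, 476.0, 314.0] [0.518 0.004 0.195] [ 0.508 -0.042  0.179] [0.539 0.023 0.199]
tall_glass 0.63 [123.0, 254.0, 172.0, 305.0] [0.485 0.588 0.088] [0.454 0.558 0.01 ] [0.518 0.623 0.134]
mill 0.97 [381.0, 189.0, 408.0, 238.0] [0.762 0.123 0.075] [0.752 0.098 0.005] [0.787 0.147 0.145]
lemon 0.65 [424.0, 205.0, 449.0, 241.0] [0.781 0.031 0.048] [0.758 0.003 0.026] [0.816 0.057 0.059]
teaspoon 0.88 [354.0, 337.0, 369.0, 397.0] [0.398 0.126 0.005] [ 0.375  0.113 -0.001] [0.489 0.135 0.012]
```

```bash
python3 - <<'E'
import cv2,numpy as np
a=cv2.imread("pics/side0.png")[110:400,200:460];b=cv2.imread("pics/top0.png")[120:410,230:490]
cv2.imwrite("pics/c0.png",np.hstack([cv2.resize(a,None,fx=1.53,fy=1.53,interpolation=2),cv2.resize(b,None,fx=1.53,fy=1.53,interpolation=2)]))
for c in("side","top"):
    z=np.load(c+".npz");P=z["P"]
    # head top and spout of soap
    for nm,(x0,x1,y0,y1) in dict(soap=(.45,.59,-.09,.06),round=(.56,.7,.17,.33)).items():
        R=(P[...,0]>x0)&(P[...,0]<x1)&(P[...,1]>y0)&(P[...,1]<y1)
        off=0 if nm=="soap" else .023
        for lo,hi in((.18,.205),(.193,.205),(.141,.147),(.115,.138),(.02,.08)):
            q=P[R&(P[...,2]>lo+off)&(P[...,2]<hi+off)]
            if len(q)<4: continue
            r=cv2.minAreaRect(q[:,:2].astype(np.float32)*1000)
            print(c,nm,lo,len(q),np.round(q.mean(0),3),np.round(r[0],0),np.round(r[1],0),round(r[2]))
    for lo,hi in((.155,.172),(.385-.03,.40),(.32,.345),(.003,.016)):
        R=(P[...,0]>.42)&(P[...,0]<.72)&(P[...,1]>.16)&(P[...,1]<.42)
        q=P[R&(P[...,2]>lo)&(P[...,2]<hi)]
        r=cv2.minAreaRect(q[:,:2].astype(np.float32)*1000)
        print(c,"hold",lo,len(q),np.round(q.min(0),3),np.round(q.max(0),3),np.round(r[0],0),np.round(r[1],0),round(r[2],1))
E
```

```text
side soap 0.18 388 [ 0.525 -0.006  0.194] [524. -12.] [69. 32.] 82
side soap 0.193 241 [0.527 0.004 0.196] [529.  -7.] [33. 61.] 12
side soap 0.141 46 [ 0.527 -0.002  0.144] [526.   2.] [26. 37.] 78
side soap 0.115 11 [ 0.53  -0.004  0.121] [527.  -3.] [22.  6.] 5
side soap 0.02 324 [ 0.524 -0.016  0.054] [526.   5.] [52. 52.] 83
side round 0.18 272 [0.647 0.27  0.216] [644. 265.] [69. 32.] 80
side round 0.193 157 [0.646 0.279 0.219] [644. 269.] [61. 30.] 80
side round 0.141 155 [0.642 0.277 0.166] [646. 291.] [72. 78.] 3
side round 0.115 174 [0.641 0.287 0.156] [646. 293.] [74. 78.] 5
side round 0.02 355 [0.642 0.262 0.074] [644. 265.] [24. 54.] 83
side hold 0.155 2034 [0.449 0.239 0.155] [0.684 0.353 0.172] [569. 297.] [234. 101.] 4.7
side hold 0.355 1806 [0.44  0.253 0.355] [0.707 0.364 0.4  ] [574. 309.] [268.  94.] 4.7
side hold 0.32 3889 [0.441 0.249 0.32 ] [0.697 0.362 0.345] [567. 308.] [254. 100.] 4.9
side hold 0.003 4243 [0.421 0.16  0.003] [0.72  0.42  0.016] [571. 290.] [259. 299.] 89.8
top soap 0.18 435 [0.52  0.    0.194] [525.  -9.] [33. 67.] 8
top soap 0.193 282 [0.52
[... 197 characters left out ...]
0.052] [522.   8.] [52. 52.] 83
top round 0.18 194 [0.643 0.262 0.215] [643. 256.] [29. 47.] 1
top round 0.193 78 [0.643 0.272 0.219] [644. 262.] [27. 35.] 5
top round 0.141 105 [0.63  0.266 0.167] [638. 270.] [62. 28.] 4
top round 0.115 27 [0.627 0.268 0.159] [637. 270.] [59. 28.] 6
top round 0.02 258 [0.623 0.272 0.074] [626. 271.] [15. 45.] 40
top hold 0.155 1789 [0.444 0.24  0.155] [0.67  0.343 0.172] [557. 301.] [219. 104.] 5.0
top hold 0.355 2402 [0.436 0.255 0.356] [0.707 0.365 0.4  ] [572. 311.] [271.  90.] 5.0
top hold 0.32 5118 [0.437 0.253 0.331] [0.694 0.364 0.345] [566. 309.] [253.  94.] 4.5
top hold 0.003 4710 [0.42  0.16  0.003] [0.72  0.42  0.016] [570. 290.] [259. 300.] 89.9
```

View pics/c0.png

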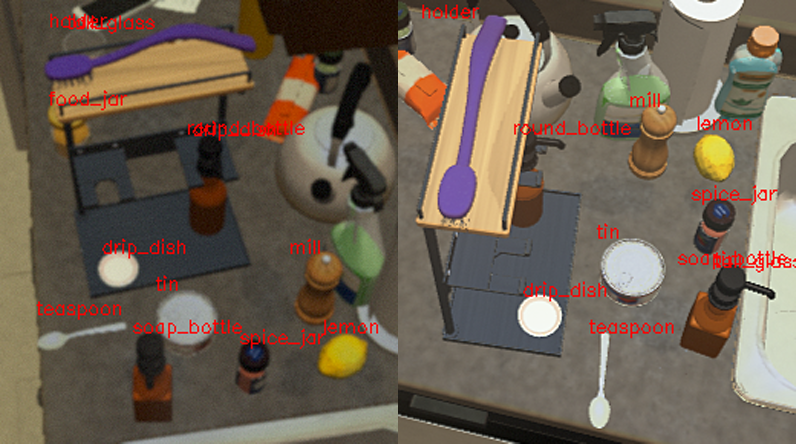

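The view shows the soap bottle front-left with its spout toward the robot's right, close to the sink. The left fork (place_near) is free, with the dish below it, and the round bottle hangs in the right fork. Next I refine the yaws and check the camera mount.

```bash
cat >> h.py <<'E'
from scipy.spatial.transform import Rotation as Ro
def toolR(yaw,tilt):
    "tool z at heading yaw, tilted down by tilt (deg); tool y horizontal to its right"
    a,t=np.radians([yaw,tilt]);z=np.array([np.cos(a)*np.cos(t),np.sin(a)*np.cos(t),-np.sin(t)])
    y=np.array([np.sin(a),-np.cos(a),0]);return np.c_[np.cross(y,z),y,z]
def goto(p,R,p0=None,R0=None):
    s=arm.read_state();p0=s["tool_pos"] if p0 is None else p0;R0=np.array(s["ee_rot"]) if R0 is None else R0
    d=R0.T@(np.array(p)-p0);r=Ro.from_matrix(R0.T@R).as_rotvec()
    print("t",s["t"],"shift",np.round(d,4).tolist(),"turn",np.round(r,4).tolist(),"rows",round(max(np.linalg.norm(d)/.05,np.linalg.norm(r)/.1499),1))
E
python3 - <<'E'
from h import *
for c in("side","top"):
    z=np.load(c+".npz");P=z["P"]
    def sub(x0,x1,y0,y1,z0,z1): 
        return P[(P[...,0]>x0)&(P[...,0]<x1)&(P[...,1]>y0)&(P[...,1]<y1)&(P[...,2]>z0)&(P[...,2]<z1)]
    q=sub(.45,.59,-.09,-.02,.175,.202);print(c,"spout",len(q),np.round(q.mean(0),3),np.round(np.median(q[q[:,1]<-.03],0),3),q[:,1].min())
    q=sub(.45,.59,-.012,.06,.194,.202);r=cv2.minEnclosingCircle(q[:,:2].astype(np.float32));print("head",r,q[:,2].mean())
    q=sub(.45,.59,-.05,.06,.005,.078);r=cv2.minAreaRect(q[:,:2].astype(np.float32)*1000);print("body",r)
    q=sub(.56,.70,.17,.25,.2,.225);print("rspout",np.round(q.mean(0),3),q[:,1].min() if len(q) else 0)
    q=sub(.56,.70,.255,.33,.215,.225);print("rhead",cv2.minEnclosingCircle(q[:,:2].astype(np.float32)),q[:,2].mean())
    for nm,b in dict(fork=(.44,.54,.25,.34,.15,.175),shelf=(.4,.75,.2,.4,.328,.348)).items():
        q=sub(*b);print(nm,np.percentile(q[:,2],[5,50,95]).round(4),cv2.minAreaRect(q[:,:2].astype(np.float32)*1000))
    q=sub(.45,.55,.17,.28,.012,.020);print("dish",len(q),cv2.minEnclosingCircle(q[:,:2].astype(np.float32)),q[:,2].mean())
    # fork plate z histogram / slot picture
    q=sub(.44,.55,.225,.33,.158,.172);g=np.zeros((22,24),int);np.add.at(g,(((q[:,1]-.22)/.005).astype(int),((q[:,0]-.43)/.005).astype(int)),1)
    print("\n".join("".join("#" if v else "." for v in r) for r in g))
im=arm.get_image("wrist");print(np.round(im["mount"],3))
goto([.44,-.30,.30],toolR(83,90))
E
```

```text
side spout 85 [ 0.521 -0.034  0.19 ] [ 0.52  -0.038  0.19 ] -0.04617879774994238
head ((0.5270084738731384, 0.00563140120357275), 0.017395874485373497) 0.1964689313399797
body ((521.187255859375, 4.202842712402344), (108.14659881591797, 136.96627807617188), 89.92338562011719)
rspout [0.65  0.239 0.212] 0.22828759647680824
rhead ((0.6482721567153931, 0.2768864035606384), 0.022078700363636017) 0.21880059628599455
fork [0.1587 0.1625 0.171 ] ((493.6524963378906, 295.4027099609375), (89.92266845703125, 90.8912124633789), 89.4389877319336)
shelf [0.3355 0.3411 0.3439] ((567.0569458007812, 308.472900390625), (253.83193969726562, 100.35905456542969), 4.937182903289795)
dish 160 ((0.4979492425918579, 0.21550022065639496), 0.052942823618650436) 0.01404580769126183
........................
........................
........................
......####..............
......#####......###....
......#####.....######..
......#####.....#####...
......#####.....#####...
......#####.....#####...
......#####.....#####...
......####......#####...
......######....#####...
.....########.#######...
.....####
[... 1035 characters left out ...]

........................
........................
.....######.....#.......
.....######.....#####...
.....######.....#####...
.....#####......#####...
.....#####.....######...
.....#####.....#####....
.....#####.....######...
.....#####.....#####....
.....######...######....
.....###############....
.....###############....
....################....
....################....
....################....
....###############.....
....###############.....
....###############.....
....###############.....
[[-0.001 -0.955 -0.296  0.076]
 [ 1.    -0.001 -0.     0.   ]
 [ 0.    -0.296  0.955 -0.07 ]
 [ 0.     0.     0.     1.   ]]
t 1.25 shift [0.3326, -0.1341, 0.0039] turn [-0.0, -0.0, -1.1508] rows 7.7
```

>>> servo_tool(
  increments=[
    [[0.04, -0.017, 0], [0, 0, -0.14], 0.0854],
    [[0.08, -0.034, 0], [0, 0, -0.28], 0.0854],
    [[0.12, -0.05, 0], [0, 0, -0.42], 0.0854],
    [[0.16, -0.067, 0], [0, 0, -0.56], 0.0854],
    [[0.2, -0.08, 0], [0, 0, -0.7], 0.0854],
  ],
)

```text
t: 1.75
tool_pos: [0.3301, -0.3891, 0.3041]
ee_rot: [[0.537, 0.843, 0.0], [0.843, -0.537, -0.0], [-0.0, 0.0, -1.0]]
force: [0.8, -0.1, -0.7]
grip_width: 1.003
grasp_force: 0.0
```

```bash
python3 - <<'E'
from h import *
s=arm.read_state();print(np.round(s["tool_pos"],3),np.round(s["joint_positions"],2))
goto([.50,-.24,.24],toolR(82.5,20))
E
```

```text
[ 0.33  -0.389  0.304] [-1.1   0.31  1.4   0.    1.43 -0.53]
t 1.75 shift [0.2171, 0.0631, 0.0641] turn [0.2666, 1.2014, -0.3804] rows 8.6
```

>>> servo_tool(
  increments=[
    [[0.022, 0.006, 0.006], [0.027, 0.12, -0.038], 0.0854],
    [[0.043, 0.013, 0.013], [0.053, 0.24, -0.076], 0.0854],
    [[0.065, 0.019, 0.019], [0.08, 0.36, -0.114], 0.0854],
    [[0.087, 0.025, 0.026], [0.107, 0.48, -0.152], 0.0854],
    [[0.109, 0.032, 0.032], [0.133, 0.6, -0.19], 0.0854],
  ],
)

```text
t: 2.25
tool_pos: [0.4157, -0.3159, 0.272]
ee_rot: [[0.32, 0.936, 0.147], [0.753, -0.345, 0.56], [0.575, -0.068, -0.815]]
force: [0.3, -0.1, 0.2]
grip_width: 0.998
grasp_force: 0.0
```

```bash
python3 - <<'E'
from h import *
s=arm.read_state();print(np.round(s["tool_pos"],3),np.round(s["joint_positions"],2))
goto([.50,-.24,.24],toolR(82.5,20))
E
```

```text
[ 0.416 -0.316  0.272] [-1.03  0.47  1.34  0.44  1.77 -0.67]
t 2.25 shift [0.0657, 0.0549, 0.081] turn [0.1373, 0.5966, -0.192] rows 4.3
```

>>> servo_tool(
  increments=[
    [[0.013, 0.011, 0.016], [0.027, 0.12, -0.038], 0.0854],
    [[0.026, 0.022, 0.032], [0.055, 0.24, -0.077], 0.0854],
    [[0.04, 0.033, 0.049], [0.082, 0.36, -0.115], 0.0854],
    [[0.053, 0.044, 0.065], [0.11, 0.48, -0.154], 0.0854],
    [[0.066, 0.055, 0.081], [0.137, 0.597, -0.192], 0.0854],
  ],
)

```text
t: 2.75
tool_pos: [0.5002, -0.2403, 0.2394]
ee_rot: [[0.045, 0.991, 0.123], [0.339, -0.131, 0.932], [0.94, 0.0, -0.342]]
force: [-0.3, 0.0, -0.3]
grip_width: 1.001
grasp_force: 0.0
```

```bash
python3 - <<'E'
from h import *
s=arm.read_state();print(np.round(s["tool_pos"],3),np.round(s["joint_positions"],2))
im=arm.get_image("wrist");P=cloud(im,wristT(im,s));f=im["frame"][:,:,::-1].copy()
for n in("soap_bottle","holder","round_bottle","drip_dish"):
    for r in arm.outline_of(n,"wrist")[:1]:
        q=P[r["mask"]&(im["depth"]>0)]
        print(n,r["p"],r["rect"],np.round(np.percentile(q,[2,50,98],axis=0),3).tolist())
cv2.imwrite("pics/w1.png",f);np.savez("w1.npz",P=P,f=f)
def sub(x0,x1,y0,y1,z0,z1): return P[(P[...,0]>x0)&(P[...,0]<x1)&(P[...,1]>y0)&(P[...,1]<y1)&(P[...,2]>z0)&(P[...,2]<z1)]
q=sub(.45,.59,-.012,.06,.192,.205);print("head",len(q),cv2.minEnclosingCircle(q[:,:2].astype(np.float32)),np.median(q[:,2]))
q=sub(.45,.59,-.06,.06,.02,.08);print("body",len(q),np.percentile(q,[1,50,99],axis=0).round(3),cv2.minAreaRect(q[:,:2].astype(np.float32)*1000))
q=sub(.45,.59,-.09,-.02,.18,.202);print("spout",np.round(q.mean(0),3))
goto([.517,-.13,.068],toolR(82.5,20))
E
```

```text
[ 0.5   -0.24   0.239] [-0.9   0.7   1.31  0.86  2.04 -0.75]
soap_bottle 0.96 [284.8, 151.0, 333.6, 335.5] [[0.501, -0.04, 0.01], [0.524, -0.01, 0.097], [0.548, 0.015, 0.198]]
holder 0.83 [220.8, 0.0, 403.7, 238.3] [[0.449, 0.191, 0.003], [0.544, 0.327, 0.14], [0.694, 0.362, 0.27]]
round_bottle 0.68 [220.0, 0.6, 402.8, 229.7] [[0.449, 0.192, 0.004], [0.545, 0.328, 0.14], [0.694, 0.361, 0.27]]
drip_dish 0.6 [260.7, 199.1, 286.6, 222.9] [[0.475, 0.2, 0.01], [0.497, 0.23, 0.011], [0.518, 0.253, 0.016]]
head 720 ((0.5264955759048462, 0.005763175431638956), 0.017979450523853302) 0.19711786699122907
body 2043 [[ 0.499 -0.021  0.021]
 [ 0.523 -0.018  0.053]
 [ 0.549 -0.01   0.08 ]] ((525.86474609375, 2.410238265991211), (44.06623840332031, 52.030025482177734), 82.30386352539062)
spout [ 0.521 -0.036  0.189]
t 3.0 shift [-0.1221, 0.0029, 0.1652] turn [0.0017, 0.0065, -0.0018] rows 4.1
```

View pics/w1.png

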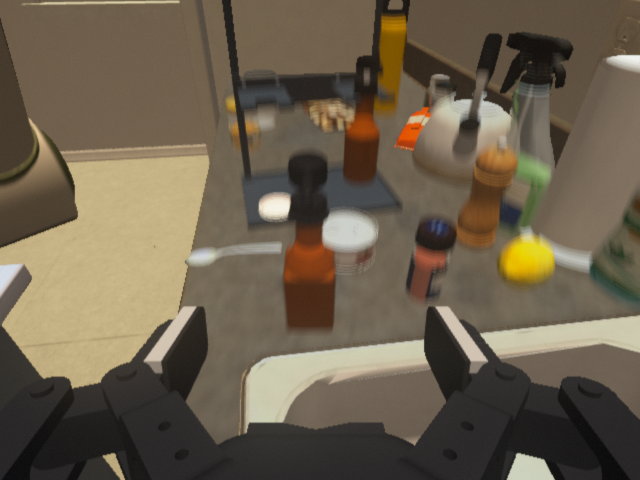

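The wrist view shows the bottle at columns 285–335, centred between the fingers, with the slot and fork clear behind it. Both measurements agree: axis at (0.526, 0.006), yaw 82.4°.

```bash
python3 - <<'E'
from h import *
s=arm.read_state();R=toolR(82.4,20);goto([.508,-.13,.068],R)
goto([.520,-.040,.068],R,np.array([.508,-.13,.068]),R)
E
```

```text
t 3.0 shift [-0.1226, -0.006, 0.164] turn [0.0001, 0.0065, -0.0012] rows 4.1
t 3.0 shift [0.0311, -0.0, 0.0853] turn [0.0, 0.0, 0.0] rows 1.8
```

>>> servo_tool(
  increments=[
    [[-0.03, -0.001, 0.04], [0, 0.006, 0], 0.0854],
    [[-0.06, -0.003, 0.08], [0, 0.006, 0], 0.0854],
    [[-0.09, -0.004, 0.12], [0, 0.006, 0], 0.0854],
    [[-0.115, -0.006, 0.153], [0, 0.006, 0], 0.0854],
    [[-0.1226, -0.006, 0.164], [0, 0.006, 0], 0.0854],
  ],
)

```text
t: 3.5
tool_pos: [0.5074, -0.1279, 0.0665]
ee_rot: [[0.049, 0.991, 0.122], [0.336, -0.131, 0.933], [0.941, -0.004, -0.34]]
force: [-0.1, 1.1, 0.6]
grip_width: 0.999
grasp_force: 0.0
```

>>> servo_tool(
  increments=[
    [[0.008, 0, 0.022], [0, 0, 0], 0.0854],
    [[0.016, 0, 0.044], [0, 0, 0], 0.0854],
    [[0.024, 0, 0.066], [0, 0, 0], 0.0854],
    [[0.031, 0, 0.085], [0, 0, 0], 0.0854],
    [[0.031, 0, 0.085], [0, 0, 0], 0.0854],
  ],
)

```text
t: 4.0
tool_pos: [0.5205, -0.0389, 0.0698]
ee_rot: [[0.044, 0.991, 0.123], [0.338, -0.131, 0.932], [0.94, 0.001, -0.341]]
force: [-0.6, 0.2, 0.1]
grip_width: 1.003
grasp_force: 0.0
```

```bash
python3 - <<'E'
from h import *
s=arm.read_state();print(np.round(s["tool_pos"],4),np.round(s["joint_positions"],2),s["force"])
im=arm.get_image("wrist");cv2.imwrite("pics/w2.png",im["frame"][:,:,::-1])
E
```

```text
[ 0.5205 -0.0389  0.0698] [-0.62  0.86  1.66  0.98  1.55 -1.04] [-0.60437909  0.24595551  0.13805762]
```

View pics/w2.png

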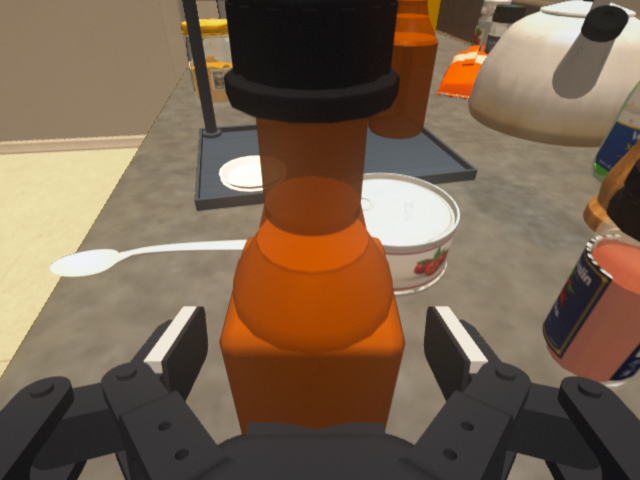

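The bottle body (columns 225–400) sits centred between the pads, and the fingers are clear on both sides. I close the gripper, then lift along world +z. In tool axes that is x 0.94, z -0.34.

>>> servo_tool(
  increments=[
    [[0, 0, 0], [0, 0, 0], 0.045],
    [[0, 0, 0], [0, 0, 0], 0.045],
    [[0, 0, 0], [0, 0, 0], 0.045],
    [[0, 0, 0], [0, 0, 0], 0.045],
    [[0, 0, 0], [0, 0, 0], 0.045],
  ],
  grip_force=45,
)

```text
t: 4.55
tool_pos: [0.5204, -0.0401, 0.0685]
ee_rot: [[0.045, 0.991, 0.125], [0.337, -0.133, 0.932], [0.94, -0.0, -0.34]]
force: [-0.7, -3.7, 4.5]
grip_width: 0.601
grasp_force: 50.2
```

>>> servo_tool(
  increments=[
    [[0, 0, 0], [0, 0, 0], 0.04],
    [[0.005, 0, -0.002], [0, 0, 0], 0.04],
    [[0.019, 0, -0.007], [0, 0, 0], 0.04],
    [[0.042, 0, -0.015], [0, 0, 0], 0.04],
    [[0.066, 0, -0.024], [0, 0, 0], 0.04],
  ],
)

```text
t: 5.05
tool_pos: [0.5199, -0.0392, 0.1395]
ee_rot: [[0.047, 0.991, 0.123], [0.337, -0.132, 0.932], [0.94, -0.003, -0.34]]
force: [0.4, 0.1, -2.9]
grip_width: 0.606
grasp_force: 49.7
```

```bash
cat >> h.py <<'E'
def bottle():
    im=arm.get_image("side");P=cloud(im)
    P2=cloud(arm.get_image("top"))
    for c,P in(("side",P),("top",P2)):
        pass
    return P,P2
E
python3 - <<'E'
from h import *
s=arm.read_state();print(s["t"],np.round(s["tool_pos"],4),np.round(s["ee_rot"],3).tolist(),s["grip_width"],s["grasp_force"])
for c in("side","top"):
    P=cloud(arm.get_image(c))
    def sub(x0,x1,y0,y1,z0,z1): return P[(P[...,0]>x0)&(P[...,0]<x1)&(P[...,1]>y0)&(P[...,1]<y1)&(P[...,2]>z0)&(P[...,2]<z1)]
    q=sub(.45,.59,-.015,.06,.25,.28);print(c,"head",len(q),cv2.minEnclosingCircle(q[:,:2].astype(np.float32)),np.percentile(q[:,2],[20,50,80]).round(4))
    q=q[q[:,2]>np.median(q[:,2])-.004];A=np.c_[q[:,:2],np.ones(len(q))];print("slope",np.linalg.lstsq(A,q[:,2],rcond=None)[0].round(3))
    q=sub(.45,.59,-.06,-.02,.245,.275);print("spout",np.round(q.mean(0),3))
im=arm.get_image("wrist");T=wristT(im,arm.read_state());P=cloud(im,T);f=im["frame"]
def sub(x0,x1,y0,y1,z0,z1): return P[(P[...,0]>x0)&(P[...,0]<x1)&(P[...,1]>y0)&(P[...,1]<y1)&(P[...,2]>z0)&(P[...,2]<z1)]
q=sub(.4,.75,.2,.4,.158,.172);print("forks",len(q),np.percentile(q,[1,50,99],axis=0).round(3))
q=sub(.45,.6,-.04,.04,.20,.22);print("collarish",np.round(q.min(0),3),np.round(q.max(0),3))
np.savez("w3.npz",P=P,f=f);cv2.imwrite("pics/w3.png",f[:,:,::-1])
E
```

```text
5.05 [ 0.5199 -0.0392  0.1395] [[0.047, 0.991, 0.123], [0.337, -0.132, 0.932], [0.94, -0.003, -0.34]] 0.6055816217834089 49.65774178504944
side head 328 ((0.5267062187194824, 0.005380897782742977), 0.020729869604110718) [0.2638 0.2666 0.2686]
slope [0.005 0.044 0.264]
spout [ 0.522 -0.033  0.261]
top head 121 ((0.526486873626709, 0.01549617201089859), 0.015094124712049961) [0.2673 0.2711 0.2725]
slope [-0.023 -0.148  0.286]
spout [nan nan nan]
forks 2446 [[0.45  0.24  0.158]
 [0.482 0.276 0.163]
 [0.682 0.336 0.172]]
collarish [ 0.508 -0.011  0.2  ] [0.546 0.016 0.22 ]<stdin>:8: RuntimeWarning: Mean of empty slice.
  ret = um.true_divide(
```

View pics/w3.png

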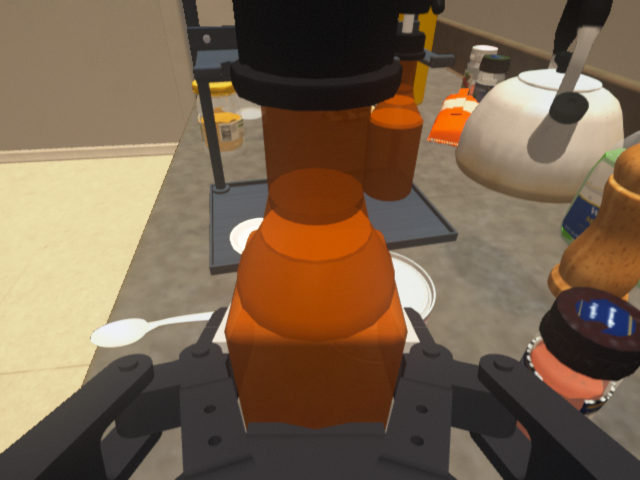

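The bottle is firmly held and upright, 71 mm up. Now I measure the fork slot precisely from all the views.

```bash
python3 - <<'E'
from h import *
for c in("side","top","w1","w3"):
    P=np.load(c+".npz")["P"]
    q=P[(P[...,0]>.4)&(P[...,0]<.75)&(P[...,1]>.2)&(P[...,1]<.4)&(P[...,2]>.325)&(P[...,2]<.347)]
    if len(q)>500: print(c,"shelf",cv2.minAreaRect(q[:,:2].astype(np.float32)*1000))
    a=np.radians(94.8);X=np.array([np.cos(a),np.sin(a)]);Y=np.array([-np.sin(a),np.cos(a)])
    q=P[(P[...,2]>.157)&(P[...,2]<.170)];d=q[:,:2]-np.array([.494,.270]);x=d@X*1e3;y=d@Y*1e3
    k=(abs(x)<45)&(abs(y)<60);x,y,z=x[k],y[k],q[k,2]
    print(c,"n",len(x),"front x pct",np.percentile(x,[0,1,3]).round(1),"z",np.median(z[x>0]).round(4) if (x>0).any() else 0)
    for lo in range(-28,25,6):
        m=(x>=lo)&(x<lo+6);yy=np.sort(y[m])
        if len(yy)<4: continue
        g=np.diff(yy);i=g.argmax();print("  x",lo,len(yy),"outer",yy[0].round(1),yy[-1].round(1),"gap",yy[i].round(1),yy[i+1].round(1),"ctr",((yy[i]+yy[i+1])/2).round(1))
    m=(abs(y)<5);xx=np.sort(x[m]);print("  slot bottom",xx[:6].round(1),"back",xx[-3:].round(1) if len(xx) else 0)
    # tray rim & dish
    q=P[(P[...,2]>.007)&(P[...,2]<.02)&(P[...,0]>.40)&(P[...,0]<.75)&(P[...,1]>.165)&(P[...,1]<.39)]
    if len(q)>50:
        d=q[:,:2]-np.array([.569,.276]);x=d@X*1e3;y=d@Y*1e3;print("  rim x",np.percentile(x,[1,99]).round(1),"y",np.percentile(y,[1,99]).round(1))
E
```

```text
side shelf ((567.0569458007812, 308.472900390625), (253.83193969726562, 100.35905456542969), 4.937182903289795)
side n 732 front x pct [-29.7 -28.7 -27.7] z 0.1623
  x -28 72 outer -39.7 33.8 gap -18.4 11.9 ctr -3.2
  x -22 21 outer -39.0 32.8 gap -18.7 15.3 ctr -1.7
  x -16 47 outer -39.6 32.0 gap -18.2 12.4 ctr -2.9
  x -10 51 outer -39.4 33.6 gap -18.9 11.8 ctr -3.6
  x -4 40 outer -38.3 32.3 gap -18.2 12.2 ctr -3.0
  x 2 50 outer -39.6 33.5 gap -18.8 11.0 ctr -3.9
  x 8 54 outer -38.1 32.3 gap -13.8 5.7 ctr -4.1
  x 14 85 outer -39.3 33.5 gap 7.3 9.8 ctr 8.6
  x 20 72 outer -39.8 32.6 gap 21.6 23.8 ctr 22.7
  slot bottom [14.6 15.7 15.9 16.3 16.3 16.3] back [42.9 44.7 44.8]
  rim x [-81.1  79.3] y [-126.7  121.5]
top shelf ((566.4260864257812, 308.8210754394531), (253.26194763183594, 94.2044448852539), 4.453232765197754)
top n 1107 front x pct [-26.9 -26.3 -24.5] z 0.1629
  x -28 65 outer -35.4 36.7 gap -15.7 14.5 ctr -0.6
  x -22 69 outer -37.5 37.3 gap -15.2 15.6 ctr 0.2
  x -16 75 outer -37.7 36.3 gap -14.9 14.5 ctr -0.2
  x -10 75 outer -37.2 36.1 gap -15.1 15.1 ctr -0.0
  x 
[... 671 characters left out ...]
 outer -39.4 33.3 gap -7.6 5.8 ctr -0.9
  x 14 93 outer -38.1 33.0 gap -30.6 -28.9 ctr -29.8
  x 20 61 outer -39.9 32.5 gap -25.5 -23.4 ctr -24.5
  slot bottom [14.9 15.3 15.6 15.6 16.2 16.2] back [41.4 43.5 43.7]
  rim x [-79.4  80.9] y [-126.9  121.5]
w3 n 872 front x pct [-28.9 -28.  -27.7] z 0.162
  x -28 400 outer 12.4 34.1 gap 30.1 30.3 ctr 30.2
  x -22 5 outer 12.3 22.8 gap 13.6 18.2 ctr 15.9
  x 2 42 outer 12.0 33.9 gap 32.8 33.9 ctr 33.3
  x 8 78 outer 5.3 33.2 gap 17.2 18.9 ctr 18.1
  x 14 87 outer -1.0 33.5 gap 26.5 27.4 ctr 27.0
  x 20 67 outer -3.1 33.6 gap 7.4 8.4 ctr 7.9
  slot bottom [15.2 15.5 15.7 15.7 15.8 16.1] back [43.1 43.4 43.8]
  rim x [-78.8  80.2] y [-126.4  122.4]
```

```bash
python3 - <<'E'
from h import *
R=toolR(94.9,20);goto([.5061,.1624,.120],R)
E
```

```text
t 5.2 shift [0.0494, -0.0406, 0.193] turn [0.2048, -0.0, -0.0735] rows 4.1
```

>>> servo_tool(
  increments=[
    [[0.004, -0.003, 0.015], [0.016, 0, -0.006], 0.04],
    [[0.01, -0.008, 0.04], [0.042, 0, -0.015], 0.04],
    [[0.018, -0.015, 0.07], [0.074, 0, -0.027], 0.04],
    [[0.026, -0.021, 0.1], [0.106, 0, -0.038], 0.04],
    [[0.033, -0.027, 0.13], [0.138, 0, -0.049], 0.04],
  ],
)

```text
t: 5.7
tool_pos: [0.5103, 0.0984, 0.1241]
ee_rot: [[-0.001, 1.0, -0.017], [0.339, 0.016, 0.94], [0.941, -0.005, -0.339]]
force: [0.1, 0.3, -2.7]
grip_width: 0.595
grasp_force: 49.8
```

```bash
python3 - <<'E'
from h import *
R=toolR(94.9,20);goto([.5061,.1624,.110],R)
E
```

```text
t 5.7 shift [0.0085, -0.0031, 0.0651] turn [0.0636, -0.0029, -0.0279] rows 1.3
```

>>> servo_tool(
  increments=[
    [[0.003, -0.001, 0.022], [0.022, -0.001, -0.01], 0.04],
    [[0.006, -0.002, 0.044], [0.043, -0.002, -0.019], 0.04],
    [[0.0085, -0.003, 0.065], [0.064, -0.003, -0.028], 0.04],
    [[0.0085, -0.003, 0.065], [0.064, -0.003, -0.028], 0.04],
    [[0.0085, -0.003, 0.065], [0.064, -0.003, -0.028], 0.04],
  ],
)

```text
t: 6.2
tool_pos: [0.5065, 0.161, 0.1104]
ee_rot: [[-0.029, 0.996, -0.08], [0.341, 0.085, 0.936], [0.94, 0.0, -0.342]]
force: [0.0, 0.1, -2.6]
grip_width: 0.602
grasp_force: 49.5
```

```bash
python3 - <<'E'
from h import *
s=arm.read_state();print(np.round(s["tool_pos"],4))
im=arm.get_image("side");P=cloud(im)
cv2.imwrite("pics/s4.png",cv2.resize(im["frame"][150:330,210:370,::-1],None,fx=3.3,fy=3.3,interpolation=2))
q=P[(P[...,0]>.45)&(P[...,0]<.55)&(P[...,1]>.10)&(P[...,1]<.24)]
m=q[(q[:,2]>.21)&(q[:,2]<.25)];print("top",np.percentile(m[:,2],[50,90]))
m=m[(m[:,2]>np.percentile(m[:,2],90)-.004)&(m[:,1]>.19)];print("head",len(m),cv2.minEnclosingCircle(m[:,:2].astype(np.float32)))
im=arm.get_image("wrist");P=cloud(im,wristT(im,arm.read_state()));cv2.imwrite("pics/w4.png",im["frame"][:,:,::-1])
q=P[(P[...,0]>.45)&(P[...,0]<.55)&(P[...,1]>.14)&(P[...,1]<.24)]
for lo,hi in((.155,.172),(.174,.186),(.06,.11)):
    m=q[(q[:,2]>lo)&(q[:,2]<hi)];print("w",lo,len(m),np.percentile(m,[1,50,99],axis=0).round(4).tolist())
R=toolR(94.9,20);goto([.5061,.1624,.1055],R)
p=np.array([.5061,.1624,.1055]);X=np.array([-.0837,.9965,0]);goto(p+.062*X,R,p,R)
E
```

```text
[0.5065 0.161  0.1104]
top [0.23601277 0.23957201]
head 167 ((0.5039640069007874, 0.20746217668056488), 0.017207292839884758)
w 0.155 6435 [[0.4661, 0.1955, 0.1552], [0.5042, 0.1979, 0.1642], [0.516, 0.2398, 0.1718]]
w 0.174 6099 [[0.4879, 0.19, 0.1741], [0.5046, 0.1966, 0.1804], [0.5205, 0.2057, 0.1859]]
w 0.06 15310 [[0.4518, 0.1544, 0.0786], [0.4962, 0.1827, 0.101], [0.5491, 0.2157, 0.1098]]
t 6.3 shift [-0.0041, -0.0008, 0.0042] turn [0.0028, 0.0007, 0.0007] rows 0.1
t 6.3 shift [0.0212, 0.0001, 0.0583] turn [0.0, 0.0, 0.0] rows 1.2
```

View pics/s4.png

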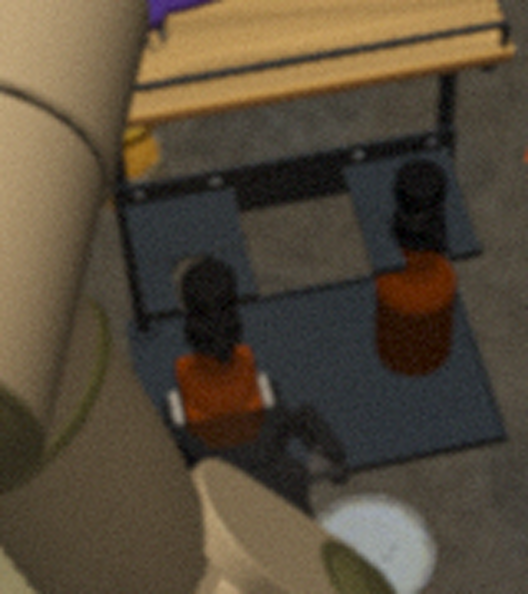

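View pics/w4.png

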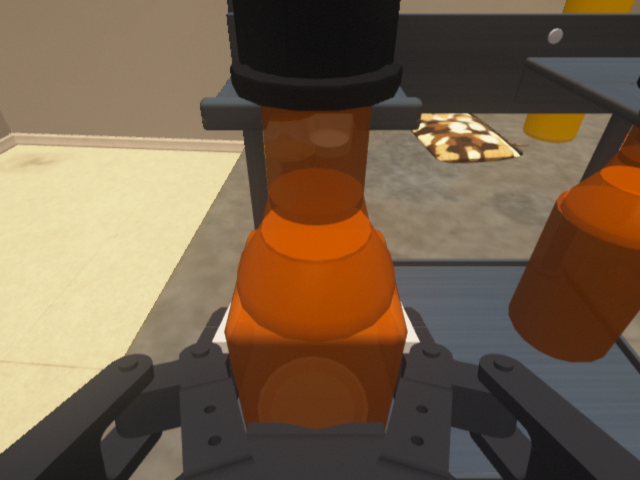

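The side view shows the bottle in front of the left fork. The wrist view shows the fork tip bar at columns 203–420 and the collar at 232–401, with the collar clearly above the tips. I check the lateral alignment and how far the arm is from the shelf.

```bash
python3 - <<'E'
from h import *
s=arm.read_state();im=arm.get_image("wrist");P=cloud(im,wristT(im,s))
a=np.radians(94.8);X=np.array([np.cos(a),np.sin(a)]);Y=np.array([-np.sin(a),np.cos(a)])
d=P[...,:2]-np.array([.497,.2702]);x=d@X*1e3;y=d@Y*1e3;z=P[...,2]*1e3
k=(abs(y)<60)&(z>158)&(z<171)&(x>-32)&(x<-18);print("tines y",y[k].min().round(1),y[k].max().round(1),np.percentile(x[k],[1,50]).round(1),np.percentile(z[k],[1,99]).round(1))
for r in range(20,170,15):
    m=(x[r]<-45)&(abs(y[r])<40)&(x[r]>-100)
    if m.sum()>5: print(r,"z",np.median(z[r][m]).round(1),"y",y[r][m].min().round(1),y[r][m].max().round(1),"c",((y[r][m].min()+y[r][m].max())/2).round(1))
im=arm.get_image("side");P=cloud(im);d=P[...,:2]-np.array([.497,.2702]);x=d@X*1e3;y=d@Y*1e3;z=P[...,2]*1e3
k=(z>120)&(x<-20)&(x>-400)&(np.indices(z.shape)[1]<330)&(P[...,0]>.15)
for lo in range(-200,-19,20):
    m=k&(x>=lo)&(x<lo+20)
    if m.sum(): print("x",lo,"y",y[m].min().round(),y[m].max().round(),"z",z[m].min().round(),z[m].max().round())
print(np.round(s["joint_positions"],2))
E
```

```text
tines y -36.8 37.5 [-28.  -26.5] [158.6 168.3]
20 z 196.9 y -16.9 14.6 c -1.1
35 z 194.6 y -17.0 15.4 c -0.8
50 z 192.1 y -17.3 14.6 c -1.3
65 z 189.4 y -19.7 16.8 c -1.4
80 z 187.2 y -19.7 17.4 c -1.1
95 z 184.9 y -17.4 14.8 c -1.3
110 z 180.4 y -13.7 11.3 c -1.2
125 z 177.1 y -13.7 11.0 c -1.4
140 z 173.8 y -14.0 11.2 c -1.4
155 z 170.2 y -13.6 11.1 c -1.2
x -200 y -38.0 162.0 z 147.0 570.0
x -180 y -39.0 151.0 z 134.0 573.0
x -160 y -69.0 153.0 z 120.0 573.0
x -140 y -70.0 237.0 z 120.0 573.0
x -120 y -65.0 297.0 z 120.0 573.0
x -100 y -59.0 349.0 z 120.0 573.0
x -80 y -28.0 354.0 z 121.0 569.0
x -60 y -28.0 353.0 z 121.0 393.0
x -40 y -128.0 351.0 z 122.0 334.0
[-0.25  0.77  1.71  1.1   1.49 -0.95]
```

```bash
python3 - <<'E'
from h import *
a=np.radians(94.8);X=np.array([np.cos(a),np.sin(a)]);Y=np.array([-np.sin(a),np.cos(a)])
for c in("side","top"):
    P=cloud(arm.get_image(c));P0=np.load(c+".npz")["P"]
    new=np.linalg.norm(P-P0,axis=-1)>.06
    d=P[...,:2]-np.array([.497,.2702]);x=d@X*1e3;y=d@Y*1e3;z=P[...,2]*1e3
    print(c)
    for zl in range(240,620,40):
        m=new&(z>=zl)&(z<zl+40)&(x>-250)
        if m.sum()>5:
            mm=m&(x>np.percentile(x[m],98)-15); print("z",zl,"xmax",np.percentile(x[m],[90,99]).round(),"y there",np.percentile(y[mm],[5,95]).round(),"y all",np.percentile(y[m],[2,98]).round())
E
```

```text
side
z 240 xmax [-40. -19.] y there [358. 392.] y all [-17. 389.]
z 280 xmax [-51. -32.] y there [318. 355.] y all [ 11. 352.]
z 320 xmax [-59.  31.] y there [-145.  317.] y all [-13. 315.]
z 360 xmax [-71. -52.] y there [-18. 281.] y all [ 46. 279.]
z 400 xmax [-83. -68.] y there [210. 245.] y all [ 53. 243.]
z 440 xmax [-93. -80.] y there [171. 207.] y all [ 62. 207.]
z 480 xmax [-102.  -90.] y there [ 15. 170.] y all [-184.  171.]
z 520 xmax [-112.  -79.] y there [ 19. 123.] y all [ 22. 164.]
z 560 xmax [-102.  -81.] y there [ 44. 103.] y all [ 47. 145.]
z 600 xmax [41. 90.] y there [-196. -196.] y all [-363. -186.]
top
z 240 xmax [-6. -1.] y there [312. 335.] y all [-258.  334.]
z 280 xmax [-16. -10.] y there [286. 334.] y all [ 91. 334.]
z 320 xmax [-31. -21.] y there [239. 310.] y all [ 98. 320.]
z 360 xmax [-44. -35.] y there [211. 273.] y all [118. 283.]
z 400 xmax [-57. -49.] y there [177. 237.] y all [138. 246.]
z 440 xmax [-69. -62.] y there [142. 200.] y all [145. 210.]
z 480 xmax [-81. -67.] y there [123. 160.] y all [126. 183.]
z 520 xmax [-80. -63.] y there [-184.  127.] y all [ 51. 180.]
z 560 xmax [-95. -75.] y there [ 45. 107.] y all [ 53. 151.]
z 600 xmax [100. 173.] y there [-201. -201.] y all [-200. -180.]
```

>>> servo_tool(
  increments=[
    [[-0.004, -0.0015, 0.005], [0.003, 0, 0], 0.04],
    [[0.001, -0.0015, 0.014], [0.003, 0, 0], 0.04],
    [[0.004, -0.0015, 0.023], [0.003, 0, 0], 0.04],
    [[0.0065, -0.0015, 0.033], [0.003, 0, 0], 0.04],
    [[0.0065, -0.0015, 0.033], [0.003, 0, 0], 0.04],
  ],
)

```text
t: 7.0
tool_pos: [0.5022, 0.1948, 0.1059]
ee_rot: [[-0.031, 0.996, -0.083], [0.341, 0.088, 0.936], [0.94, 0.001, -0.342]]
force: [-0.1, -0.7, -2.8]
grip_width: 0.603
grasp_force: 49.6
```

```bash
cat > chk.py <<'E'
from h import *
s=arm.read_state();im=arm.get_image("wrist");P=cloud(im,wristT(im,s));print(s["t"],np.round(s["tool_pos"],4),s["force"].round(1))
a=np.radians(94.8);X=np.array([np.cos(a),np.sin(a)]);Y=np.array([-np.sin(a),np.cos(a)])
d=P[...,:2]-np.array([.497,.2702]);x=d@X*1e3;y=d@Y*1e3;z=P[...,2]*1e3
k=(abs(y)<60)&(z>158)&(z<171)&(x>-30)&(x<-22)&(abs(y)>17);print("tines y",y[k].min().round(1),y[k].max().round(1),np.percentile(x[k],[1,50]).round(1))
for r in range(5,170,15):
    m=(abs(y[r])<21)&(x[r]>-100)&(x[r]<0)&(z[r]>100)
    m&=abs(x[r]-np.median(x[r][m]))<22 if m.sum() else m
    if m.sum()>5: print(r,"z",np.median(z[r][m]).round(1),"x",np.median(x[r][m]).round(1),"y",y[r][m].min().round(1),y[r][m].max().round(1),"c",((y[r][m].min()+y[r][m].max())/2).round(1))
im=arm.get_image("side");P=cloud(im)
new=np.linalg.norm(P-np.load("side.npz")["P"],axis=-1)>.06
d=P[...,:2]-np.array([.497,.2702]);x=d@X*1e3;y=d@Y*1e3;z=P[...,2]*1e3
for zl in range(320,480,20):
    m=new&(z>=zl)&(z<zl+20)&(y<130)&(x>-250)
    if m.sum()>3: print("arm z",zl,m.sum(),"x",np.percentile(x[m],[50,95]).round(),"y",np.percentile(y[m],[2,98]).round())
cv2.imwrite("pics/s_%.2f.png"%s["t"],cv2.resize(im["frame"][100:330,200:380,::-1],None,fx=2.6,fy=2.6,interpolation=2))
E
python3 chk.py
```

```text
7.0 [0.5022 0.1948 0.1059] [-0.1 -0.7 -2.8]
tines y -36.4 37.4 [-28.  -26.5]
5 z 194.2 x -40.3 y -15.2 16.6 c 0.7
20 z 192.0 x -40.4 y -15.0 16.6 c 0.8
35 z 189.7 x -40.5 y -14.7 17.7 c 1.5
50 z 187.2 x -40.2 y -15.1 16.6 c 0.8
65 z 184.6 x -39.9 y -17.6 19.2 c 0.8
80 z 182.3 x -41.4 y -17.8 19.6 c 0.9
95 z 180.1 x -43.3 y -15.4 17.2 c 0.9
110 z 175.4 x -37.6 y -11.6 13.5 c 1.0
125 z 171.4 x -35.4 y -20.8 21.0 c 0.1
140 z 167.7 x -34.8 y -20.7 21.0 c 0.1
155 z 164.4 x -35.4 y -20.9 21.0 c 0.0
arm z 320 60 x [-237.  -14.] y [-447.   43.]
arm z 340 76 x [-237.   39.] y [-180.   47.]
arm z 360 79 x [-239.   36.] y [-190.   51.]
arm z 380 85 x [-238. -213.] y [-131.   55.]
arm z 400 108 x [-237. -212.] y [-429.   61.]
arm z 420 106 x [-237. -218.] y [55. 67.]
arm z 440 85 x [-238. -218.] y [59. 71.]
arm z 460 184 x [-235. -207.] y [60. 76.]
```

>>> servo_tool(
  increments=[
    [[0.002, 0.0003, 0.006], [0, 0, 0], 0.04],
    [[0.0041, 0.0003, 0.0113], [0, 0, 0], 0.04],
    [[0.0062, 0.0003, 0.017], [0, 0, 0], 0.04],
    [[0.0079, 0.0003, 0.0216], [0, 0, 0], 0.04],
    [[0.0079, 0.0003, 0.0216], [0, 0, 0], 0.04],
  ],
)

```text
t: 7.6
tool_pos: [0.5009, 0.2168, 0.106]
ee_rot: [[-0.031, 0.996, -0.082], [0.341, 0.087, 0.936], [0.939, 0.001, -0.343]]
force: [0.3, 0.5, -2.3]
grip_width: 0.605
grasp_force: 49.6
```

>>> servo_tool(
  increments=[
    [[0.0003, 0, 0.001], [0, 0, 0], 0.04],
    [[0.0007, 0, 0.002], [0, 0, 0], 0.04],
    [[0.001, 0, 0.0028], [0, 0, 0], 0.04],
    [[0.001, 0, 0.0028], [0, 0, 0], 0.04],
    [[0.001, 0, 0.0028], [0, 0, 0], 0.04],
  ],
)

```text
t: 8.1
tool_pos: [0.501, 0.219, 0.1059]
ee_rot: [[-0.031, 0.996, -0.081], [0.341, 0.086, 0.936], [0.939, 0.001, -0.343]]
force: [0.0, -0.6, -3.4]
grip_width: 0.606
grasp_force: 49.6
```

```bash
python3 chk.py
```

```text
8.1 [0.501  0.219  0.1059] [ 0.  -0.6 -3.4]
tines y -36.6 37.5 [-27.8 -26.5]
5 z 194.2 x -16.0 y -15.8 15.8 c 0.0
20 z 192.0 x -16.0 y -15.8 15.6 c -0.1
35 z 189.7 x -16.1 y -15.7 16.9 c 0.6
50 z 187.2 x -15.9 y -15.8 15.6 c -0.1
65 z 184.5 x -15.3 y -18.4 18.2 c -0.1
80 z 182.3 x -17.2 y -18.2 18.9 c 0.4
95 z 180.0 x -18.7 y -16.2 16.5 c 0.1
110 z 175.3 x -13.1 y -12.4 12.7 c 0.1
125 z 172.3 x -13.5 y -12.7 12.3 c -0.2
140 z 168.8 x -13.2 y -12.7 20.1 c 3.7
155 z 164.0 x -10.3 y -20.9 20.6 c -0.2
arm z 320 187 x [-238. -204.] y [-150.  122.]
arm z 340 204 x [-237.   28.] y [-133.  126.]
arm z 360 236 x [-239. -201.] y [  4. 128.]
arm z 380 261 x [-238. -203.] y [ 46. 128.]
arm z 400 304 x [-239. -203.] y [ 51. 128.]
arm z 420 311 x [-239. -203.] y [ 56. 127.]
arm z 440 206 x [-236. -204.] y [60. 93.]
arm z 460 262 x [-221. -190.] y [62. 84.]
```

>>> servo_tool(
  increments=[
    [[0.0003, -0.0002, 0.001], [0, 0, 0], 0.04],
    [[0.0006, -0.0002, 0.0018], [0, 0, 0], 0.04],
    [[0.0009, -0.0002, 0.0025], [0, 0, 0], 0.04],
    [[0.0009, -0.0002, 0.0025], [0, 0, 0], 0.04],
    [[0.0009, -0.0002, 0.0025], [0, 0, 0], 0.04],
  ],
)

```text
t: 8.7
tool_pos: [0.5005, 0.2218, 0.106]
ee_rot: [[-0.031, 0.996, -0.081], [0.341, 0.086, 0.936], [0.939, 0.001, -0.343]]
force: [-0.5, 0.6, -2.7]
grip_width: 0.604
grasp_force: 49.6
```

>>> servo_tool(
  increments=[
    [[0.0004, 0, 0.001], [0, 0, 0], 0.04],
    [[0.0007, 0, 0.0019], [0, 0, 0], 0.04],
    [[0.0007, 0, 0.0019], [0, 0, 0], 0.04],
    [[0.0007, 0, 0.0019], [0, 0, 0], 0.04],
    [[0.0007, 0, 0.0019], [0, 0, 0], 0.04],
  ],
)

```text
t: 9.2
tool_pos: [0.5004, 0.2237, 0.106]
ee_rot: [[-0.031, 0.996, -0.081], [0.341, 0.086, 0.936], [0.939, 0.001, -0.343]]
force: [0.5, 0.7, -2.8]
grip_width: 0.6
grasp_force: 49.6
```

>>> servo_tool(
  increments=[
    [[0.0003, 0, 0.0009], [0, 0, 0], 0.04],
    [[0.0005, 0, 0.0014], [0, 0, 0], 0.04],
    [[0.0007, 0, 0.0019], [0, 0, 0], 0.04],
    [[0.0007, 0, 0.0019], [0, 0, 0], 0.04],
    [[0.0007, 0, 0.0019], [0, 0, 0], 0.04],
  ],
)

```text
t: 9.7
tool_pos: [0.5004, 0.2252, 0.1058]
ee_rot: [[-0.031, 0.996, -0.08], [0.342, 0.086, 0.936], [0.939, 0.001, -0.343]]
force: [-0.1, -7.7, -3.3]
grip_width: 0.605
grasp_force: 50.5
```

```bash
python3 chk.py | head -12
```

```text
9.7 [0.5004 0.2252 0.1058] [-0.1 -7.7 -3.3]
tines y -36.6 37.5 [-27.8 -26.5]
5 z 194.2 x -11.2 y -16.0 15.9 c -0.0
20 z 192.0 x -11.1 y -15.7 16.0 c 0.2
35 z 189.7 x -10.8 y -15.7 15.9 c 0.1
50 z 187.3 x -10.9 y -15.6 16.1 c 0.2
65 z 184.8 x -11.0 y -16.6 15.2 c -0.7
80 z 182.1 x -10.7 y -18.0 18.1 c 0.1
95 z 180.2 x -13.8 y -16.1 16.6 c 0.3
110 z 177.6 x -14.3 y -12.3 12.3 c -0.0
125 z 172.5 x -8.1 y -11.9 12.5 c 0.3
140 z 169.1 x -8.0 y -12.4 12.2 c -0.1
```

Contact at the slot end, so I back off 1.8 mm and lower.

>>> servo_tool(
  increments=[
    [[-0.0006, 0, -0.0017], [0, 0, 0], 0.04],
    [[-0.0006, 0, -0.0017], [0, 0, 0], 0.04],
    [[-0.0044, 0, -0.0003], [0, 0, 0], 0.04],
    [[-0.0081, 0, 0.001], [0, 0, 0], 0.04],
    [[-0.0119, 0, 0.0024], [0, 0, 0], 0.04],
  ],
)

```text
t: 10.3
tool_pos: [0.5003, 0.2241, 0.0935]
ee_rot: [[-0.031, 0.996, -0.081], [0.341, 0.086, 0.936], [0.939, 0.001, -0.343]]
force: [-0.9, 0.2, -3.0]
grip_width: 0.601
grasp_force: 49.8
```

>>> servo_tool(
  increments=[
    [[-0.0009, 0, 0.0003], [0, 0, 0], 0.04],
    [[-0.0014, 0, 0.0005], [0, 0, 0], 0.04],
    [[-0.0019, 0, 0.0007], [0, 0, 0], 0.04],
    [[-0.0019, 0, 0.0007], [0, 0, 0], 0.04],
    [[-0.0019, 0, 0.0007], [0, 0, 0], 0.04],
  ],
)

```text
t: 10.8
tool_pos: [0.5004, 0.224, 0.092]
ee_rot: [[-0.031, 0.996, -0.081], [0.341, 0.086, 0.936], [0.939, 0.001, -0.343]]
force: [0.2, -0.2, -1.8]
grip_width: 0.602
grasp_force: 49.8
```

```bash
python3 chk.py | head -12
```

```text
10.8 [0.5004 0.224  0.092 ] [ 0.2 -0.2 -1.8]
tines y -36.6 37.8 [-28.  -26.5]
5 z 180.3 x -11.6 y -15.6 16.3 c 0.3
20 z 178.1 x -11.8 y -15.4 15.8 c 0.2
35 z 175.8 x -11.8 y -15.6 15.8 c 0.1
50 z 173.4 x -11.9 y -15.6 15.7 c 0.1
65 z 170.7 x -10.9 y -17.6 18.4 c 0.4
80 z 168.3 x -12.0 y -18.1 18.6 c 0.2
95 z 166.1 x -13.8 y -20.9 21.0 c 0.0
110 z 163.9 x -15.6 y -21.0 20.8 c -0.1
125 z 159.9 x -12.5 y -20.6 20.9 c 0.2
140 z 155.9 x -10.5 y -20.9 20.9 c 0.0
```

>>> servo_tool(
  increments=[
    [[-0.0006, 0, 0.0002], [0, 0, 0], 0.04],
    [[-0.001, 0, 0.0004], [0, 0, 0], 0.04],
    [[-0.001, 0, 0.0004], [0, 0, 0], 0.04],
    [[-0.001, 0, 0.0004], [0, 0, 0], 0.04],
    [[-0.001, 0, 0.0004], [0, 0, 0], 0.04],
  ],
)

```text
t: 11.4
tool_pos: [0.5004, 0.2241, 0.0914]
ee_rot: [[-0.031, 0.996, -0.08], [0.34, 0.086, 0.936], [0.94, 0.002, -0.341]]
force: [-0.2, 0.0, 4.7]
grip_width: 0.604
grasp_force: 49.8
```

The collar rests on the fork: the vertical force went from -3 to +5 N. I open the gripper.

>>> servo_tool(
  increments=[
    [[0.0003, 0, -0.0001], [0, 0, 0], 0.055],
    [[0.0003, 0, -0.0001], [0, 0, 0], 0.065],
    [[0.0003, 0, -0.0001], [0, 0, 0], 0.075],
    [[0.0003, 0, -0.0001], [0, 0, 0], 0.0854],
    [[0.0003, 0, -0.0001], [0, 0, 0], 0.0854],
  ],
)

```text
t: 11.9
tool_pos: [0.5004, 0.224, 0.0911]
ee_rot: [[-0.031, 0.996, -0.081], [0.341, 0.086, 0.936], [0.939, 0.001, -0.343]]
force: [0.8, -0.1, 0.6]
grip_width: 1.0
grasp_force: 0.0
```

>>> servo_tool(
  increments=[
    [[-0.005, 0, -0.015], [0, 0, 0], 0.0854],
    [[-0.015, 0, -0.04], [0, 0, 0], 0.0854],
    [[-0.029, 0, -0.08], [0, 0, 0], 0.0854],
    [[-0.04, 0, -0.11], [0, 0, 0], 0.0854],
    [[-0.048, 0, -0.132], [0, 0, 0], 0.0854],
  ],
)

```text
t: 12.4
tool_pos: [0.5128, 0.082, 0.0912]
ee_rot: [[-0.031, 0.996, -0.079], [0.342, 0.085, 0.936], [0.939, 0.002, -0.343]]
force: [0.2, 1.4, 0.8]
grip_width: 0.999
grasp_force: 0.0
```

```bash
python3 - <<'E'
from h import *
s=arm.read_state();print(s["t"],np.round(s["tool_pos"],4))
im=arm.get_image("wrist");P=cloud(im,wristT(im,s));cv2.imwrite("pics/w5.png",im["frame"][:,:,::-1])
a=np.radians(94.8);X=np.array([np.cos(a),np.sin(a)]);Y=np.array([-np.sin(a),np.cos(a)])
for c,P in(("wrist",P),("side",cloud(arm.get_image("side")))):
    d=P[...,:2]-np.array([.497,.2702]);x=d@X*1e3;y=d@Y*1e3;z=P[...,2]*1e3
    for lo,hi in((214,225),(196,225),(163.5,169),(135,156),(30,100)):
        m=(abs(y)<45)&(x>-60)&(x<22)&(z>lo)&(z<hi)
        if m.sum()>5: print(c,lo,m.sum(),"x",np.percentile(x[m],[1,50,99]).round(1),"y",np.percentile(y[m],[1,50,99]).round(1),"z",np.percentile(z[m],[50,98]).round(1))
E
```

```text
12.4 [0.5128 0.082  0.0912]
wrist 163.5 2093 x [-28.  -24.9  -2.8] y [-35.3  -0.1  36. ] z [166.2 168.5]
wrist 135 1993 x [-11.3  -8.5   0.5] y [-12.5  -0.1  12.5] z [146.  155.5]
wrist 30 7753 x [-24.5 -23.  -19. ] y [-25.3  -0.2  25.2] z [69.6 98.9]
side 196 19 x [-50.5 -47.8 -38.7] y [-5.3 -2.6  1.9] z [210.5 214.6]
side 163.5 80 x [-28.2 -13.2  18.3] y [-36.5 -25.1  -9.4] z [165.5 168.6]
side 135 23 x [-13.7  -9.8  -4.1] y [-25.4  -3.3   3.3] z [143.7 153. ]
side 30 390 x [-27.  -23.9  -7.4] y [-25.4   0.7  25.5] z [65.4 98.5]
```

View pics/w5.png

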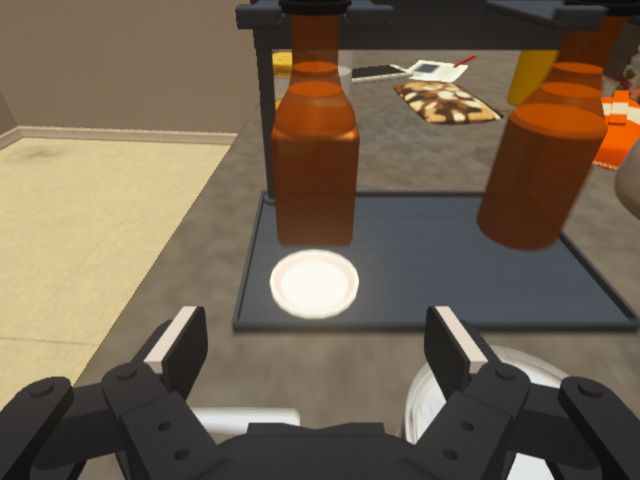

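The bottle hangs square in the fork (columns 273–358) with its axis within about 1.5 mm of the seat. Now I close the fingers, rise, tilt to 30°, and position for the press.

```bash
python3 - <<'E'
from h import *
R=toolR(94.8,30);p=np.array([.5096,.1207,.288]);goto([.5128,.082,.288],R)
R=toolR(94.8,30);goto([.5018,.2134,.285],R,np.array([.5128,.082,.288]),R)
E
```

```text
t 12.5 shift [0.1851, -0.0001, -0.0671] turn [0.002, -0.173, 0.0018] rows 3.9
t 12.5 shift [0.0633, 0.0, 0.1157] turn [0.0, 0.0, 0.0] rows 2.6
```

>>> servo_tool(
  increments=[
    [[0.038, 0, -0.014], [0.0, -0.035, 0], 0],
    [[0.078, 0, -0.028], [0, -0.07, 0], 0],
    [[0.118, 0, -0.043], [0, -0.11, 0], 0],
    [[0.155, 0, -0.056], [0, -0.145, 0], 0],
    [[0.185, 0, -0.067], [0.002, -0.173, 0.002], 0],
  ],
)

```text
t: 13.0
tool_pos: [0.5116, 0.0856, 0.2904]
ee_rot: [[-0.044, 0.996, -0.076], [0.499, 0.088, 0.862], [0.866, 0.0, -0.501]]
force: [0.4, -0.9, -0.0]
grip_width: 0.142
grasp_force: 0.0
```

```bash
python3 - <<'E'
from h import *
s=arm.read_state();print(np.round(s["tool_pos"],4),s["grip_width"])
im=arm.get_image("wrist");P=cloud(im,wristT(im,s));cv2.imwrite("pics/w6.png",im["frame"][:,:,::-1])
a=np.radians(94.8);X=np.array([np.cos(a),np.sin(a)]);Y=np.array([-np.sin(a),np.cos(a)])
d=P[...,:2]-np.array([.497,.2702]);x=d@X*1e3;y=d@Y*1e3;z=P[...,2]*1e3
for lo,hi,xa in((217,225,-18),(200,225,-70),(195,216,-18)):
    m=(abs(y)<25)&(x>xa)&(x<25)&(z>lo)&(z<hi);print(lo,m.sum(),np.percentile(x[m],[1,50,99]).round(1),np.percentile(y[m],[1,50,99]).round(1),np.median(z[m]))
# shelf lower front edge & fingertips in tool coordinates
v=np.indices(z.shape);M=im["mount"];dd=im["depth"]
C=np.stack([(v[1]-im["cx"])/im["fx"]*dd,(v[0]-im["cy"])/im["fy"]*dd,dd],-1)@M[:3,:3].T+M[:3,3]
m=(dd>0)&(dd<.2)&(C[...,2]>.06)&(C[...,2]<.085)&(abs(C[...,1])<.04);print("tip pts",m.sum(),np.percentile(C[m],[1,50,99],axis=0).round(4).tolist() if m.any() else 0)
m=(z>300)&(z<370)&(x>-60)&(x<100)&(abs(y)<60);print("shelf",m.sum(),np.percentile(x[m],[1,50]).round(1) if m.any() else 0,z[m].min() if m.any() else 0)
goto([.5018,.2134,.285],toolR(94.8,30))
E
```

```text
[0.5116 0.0856 0.2904] 0.142205748413878
217 1110 [-13.7  -1.   16.1] [-15.2  -0.1  15. ] 220.05220384803624
200 2329 [-49.5  -9.7  15. ] [-15.8  -0.1  15.6] 216.39927278682757
195 546 [-17.5 -10.6  -1.5] [-16.3   0.9  16.1] 209.53097732014896
tip pts 633 [[-0.0096, -0.0179, 0.06], [0.0095, 0.0067, 0.0634], [0.0115, 0.0194, 0.0723]]
shelf 6034 [-15.2 -13.4] 300.0131596892431
t 13.05 shift [0.056, 0.0008, 0.1157] turn [-0.0008, 0.004, 0.0092] rows 2.6
```

View pics/w6.png

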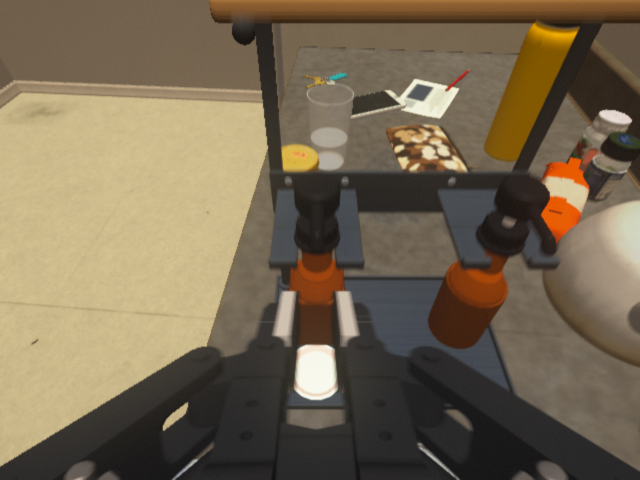

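The pump head top is at z 0.220, centred on the seat at columns 295–340, with the spout pointing forward and the shelf edge well above. I move over the head and then press.

>>> servo_tool(
  increments=[
    [[0.011, 0, 0.022], [0, 0.002, 0.004], 0],
    [[0.024, 0, 0.05], [0, 0.004, 0.009], 0],
    [[0.039, 0.0005, 0.08], [0, 0.004, 0.009], 0],
    [[0.05, 0.0008, 0.104], [0, 0.004, 0.009], 0],
    [[0.056, 0.0008, 0.1157], [0, 0.004, 0.009], 0],
  ],
)

```text
t: 13.55
tool_pos: [0.5006, 0.2147, 0.2784]
ee_rot: [[-0.033, 0.996, -0.079], [0.494, 0.085, 0.865], [0.869, -0.01, -0.495]]
force: [-0.8, -0.4, -1.2]
grip_width: -0.004
grasp_force: 0.0
```

>>> servo_tool(
  increments=[
    [[-0.003, 0, 0.002], [0, 0, 0], 0],
    [[-0.006, 0, 0.0035], [0, 0, 0], 0],
    [[-0.009, 0, 0.005], [0, 0, 0], 0],
    [[-0.012, 0, 0.007], [0, 0, 0], 0],
    [[-0.013, 0, 0.0075], [0, 0, 0], 0],
  ],
)

```text
t: 14.05
tool_pos: [0.5021, 0.2117, 0.2637]
ee_rot: [[-0.032, 0.997, -0.075], [0.494, 0.081, 0.866], [0.869, -0.009, -0.495]]
force: [0.1, -2.2, 3.7]
grip_width: 0.0
grasp_force: 1.9
```

```bash
python3 - <<'E'
from h import *
s=arm.read_state();R=np.array(s["ee_rot"]);e=s["tool_pos"]+R@[-.011,0,.073]
a=np.radians(94.8);d=e[:2]-[.497,.2702];print(s["t"],s["tool_pos"],"edge xh,yh,z",d@[np.cos(a),np.sin(a)],d@[-np.sin(a),np.cos(a)],e[2],s["force"],s["grip_width"])
E
```

```text
14.05 [0.50205758 0.21167978 0.26368723] edge xh,yh,z -0.0007627786433265377 0.0001468220719390284 0.21798418470390676 [ 0.08479781 -2.234267    3.73834365] 0.0004723086115269564
```

>>> servo_tool(
  increments=[
    [[-0.0026, 0, 0.0015], [0, 0, 0], 0],
    [[-0.0052, 0, 0.003], [0, 0, 0], 0],
    [[-0.0078, 0, 0.0045], [0, 0, 0], 0],
    [[-0.0104, 0, 0.0059], [0, 0, 0], 0],
    [[-0.0113, 0, 0.0064], [0, 0, 0], 0],
  ],
)

```text
t: 14.55
tool_pos: [0.502, 0.2119, 0.2514]
ee_rot: [[-0.034, 0.997, -0.075], [0.494, 0.082, 0.866], [0.869, -0.007, -0.495]]
force: [-0.1, -4.1, 9.0]
grip_width: -0.002
grasp_force: 4.4
```

>>> servo_tool(
  increments=[
    [[-0.0009, 0, 0.0005], [0, 0, 0], 0],
    [[-0.0017, 0, 0.001], [0, 0, 0], 0],
    [[-0.0022, 0, 0.0013], [0, 0, 0], 0],
    [[-0.0022, 0, 0.0013], [0, 0, 0], 0],
    [[-0.0022, 0, 0.0013], [0, 0, 0], 0],
  ],
)

```text
t: 15.05
tool_pos: [0.502, 0.2119, 0.2496]
ee_rot: [[-0.035, 0.997, -0.075], [0.493, 0.082, 0.866], [0.869, -0.006, -0.494]]
force: [-0.8, -5.7, 12.0]
grip_width: -0.002
grasp_force: 5.9
```

>>> servo_tool(
  increments=[
    [[-0.0009, 0, 0.0005], [0, 0, 0], 0],
    [[-0.0015, 0, 0.0009], [0, 0, 0], 0],
    [[-0.0015, 0, 0.0009], [0, 0, 0], 0],
    [[-0.0015, 0, 0.0009], [0, 0, 0], 0],
    [[-0.0015, 0, 0.0009], [0, 0, 0], 0],
  ],
)

```text
t: 15.55
tool_pos: [0.5022, 0.212, 0.2492]
ee_rot: [[-0.037, 0.997, -0.074], [0.491, 0.082, 0.867], [0.87, -0.004, -0.493]]
force: [-1.1, -10.2, 21.3]
grip_width: -0.0
grasp_force: 10.7
```

That is a hard stop (force up to 21 N with almost no further travel). I release and check.

>>> servo_tool(
  increments=[
    [[0.005, 0, -0.003], [0, 0, 0], 0],
    [[0.012, 0, -0.007], [0, 0, 0], 0],
    [[0.02, 0, -0.0115], [0, 0, 0], 0],
    [[0.028, 0, -0.016], [0, 0, 0], 0],
    [[0.034, 0, -0.0194], [0, 0, 0], 0],
  ],
)

```text
t: 16.05
tool_pos: [0.5018, 0.2125, 0.2862]
ee_rot: [[-0.033, 0.997, -0.077], [0.495, 0.083, 0.865], [0.868, -0.009, -0.496]]
force: [0.4, -0.6, -0.6]
grip_width: 0.005
grasp_force: 0.0
```

>>> servo_tool(
  increments=[
    [[-0.007, 0, -0.02], [0, 0, 0], 0],
    [[-0.022, 0, -0.05], [0, 0, 0], 0],
    [[-0.04, 0, -0.08], [0, 0, 0], 0],
    [[-0.055, 0, -0.105], [0, 0, 0], 0],
    [[-0.06, 0, -0.115], [0, 0, 0], 0],
  ],
)

```text
t: 16.55
tool_pos: [0.5131, 0.0812, 0.2904]
ee_rot: [[-0.032, 0.997, -0.075], [0.495, 0.081, 0.865], [0.868, -0.01, -0.496]]
force: [0.5, -0.1, -1.1]
grip_width: -0.002
grasp_force: 0.0
```

```bash
python3 - <<'E'
from h import *
s=arm.read_state();print(s["t"],np.round(s["tool_pos"],4),s["force"].round(1))
im=arm.get_image("wrist");P=cloud(im,wristT(im,s));cv2.imwrite("pics/w7.png",im["frame"][:,:,::-1])
a=np.radians(94.8);X=np.array([np.cos(a),np.sin(a)]);Y=np.array([-np.sin(a),np.cos(a)])
d=P[...,:2]-np.array([.497,.2702]);x=d@X*1e3;y=d@Y*1e3;z=P[...,2]*1e3
for lo,hi,xa in((217,225,-18),(200,225,-70),(165,172,-20),(60,105,-40)):
    m=(abs(y)<30)&(x>xa)&(x<25)&(z>lo)&(z<hi)
    if m.sum(): print(lo,m.sum(),np.percentile(x[m],[1,50,99]).round(1),np.percentile(y[m],[1,50,99]).round(1),np.median(z[m]))
E
```

```text
16.55 [0.5131 0.0812 0.2904] [ 0.5 -0.1 -1.1]
217 1072 [-13.6  -1.   15.9] [-15.1   0.2  15.4] 220.06312726693486
200 2261 [-49.2  -9.6  15.3] [-15.9  -0.3  15.6] 216.32788867243787
165 305 [-16.3  -9.3   6.7] [-18.3  -3.9  18.1] 168.04497170921402
60 120 [-22.8 -17.7  17.1] [-26.2 -16.2  25.7] 103.73394645924557
```

View pics/w7.png

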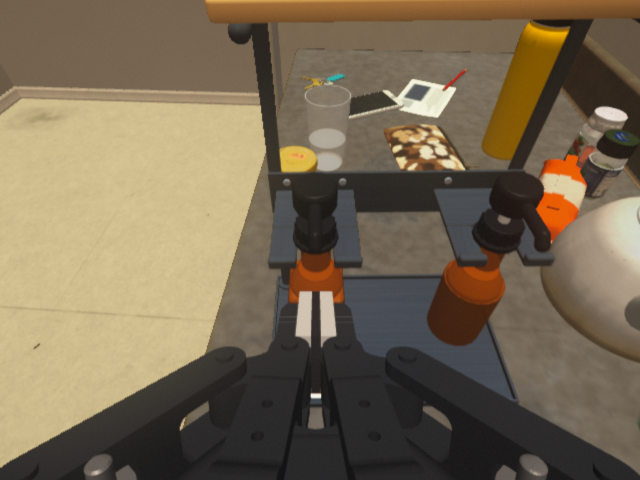

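The soap bottle hangs in the fork and its pump head has risen back to z 0.220, centred at column 316. The round bottle is undisturbed, and the robot is clear of everything.

```bash
python3 -c "
from station import arm
print(arm.finish_job())"
```

```text
the job is handed in; nothing more can be done
None
```

The job is handed in at about 16.6 s: the soap bottle hangs upright in the free left-hand fork with its spout over the dish, its pump was pressed to the stop and rose again, and the last view shows the round bottle hanging as before (I did not re-measure the other things); no verdict came back.

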